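# File the leatherworker's pattern boards on edge

## Task

Put away the two plywood pattern boards that lean in the sloping stand: grip each squarely on its two faces with the gripper sloped as the board is, draw it out along its slope, and stand it on its lower edge in an empty slot of the wooden rack, one board to a slot, fully down and roughly centred along the slot. Lower them in rather than drop them, and leave the boards already filed and everything else on the bench where they are.

Things in the scene. Friction and masses are not known exactly. Their poses are not given: they have to be found in the camera images.
- board_large: The larger loose pattern board, 9 mm plywood, 90 g or so: lower part 115 mm wide and 95 mm high, with a 75 mm wide, 45 mm high tab centred on top (140 mm high in all). Origin: middle of its lower edge face (mid-thickness). Own x is normal to the board, y along its width, z up the board to the tab. It leans on the stand, 25 degrees from vertical, top towards the robot.
- board_small: The smaller loose pattern board, a plain 9 mm plywood rectangle 95 mm wide and 120 mm high, 70 g or so. Origin and axes as for the large board; it leans beside it on the stand.
- stand: Fixed stand: wooden foot 110 x 270 x 14 mm (x, y, z) carrying a raked aluminium trough along y, 25 degrees from vertical, tops to -x. Origin: centre of underside; z up. Boards' lower edges stand at x = +30, z = 30 mm. Measured up the board, the backrest (on its -x side) ends at 68 mm and the front wall, 4 mm before its +x face, at 34 mm.
- rack: Fixed wooden rack, 110 x 226 x 60 mm (x, y, z), origin at the centre of its underside, z up. Four slots run right through along its x, at y = -72, -24, +24 and +72 mm; each is 14 mm wide with its floor 15 mm above the bench, and flares to 22 mm in the top 12 mm. Two slots hold filed boards, two are empty.
- slot_a: One empty slot of the rack, marked by a cork strip on its floor. Origin: the middle of the slot's floor; x along the slot, y across it, z up.
- slot_b: The other empty slot of the rack, described as slot_a.
- filed_a: Plywood board already standing in the rack, 9 mm thick, 120 mm wide, 105 mm high with a 90 mm wide top. Origin: middle of its lower edge; x normal to the board, z up. Loose.
- filed_b: Plywood board already standing in the rack, 9 mm thick, 100 mm wide, 105 mm high with a 50 mm wide top. Origin and axes as filed_a. Loose.
- dye: Bystander: amber dye bottle with white cap, 42 mm across, 95 mm high, standing between stand and rack. Origin: centre of its underside.
- glue: Bystander: white jar with black lid, 54 mm across, 100 mm high, beyond the stand and rack. Origin: centre of its underside.
- finish: Bystander: white plastic bottle, 52 mm across, 130 mm high, beyond the stand and rack. Origin: centre of its underside.
- spool: Bystander: pale thread spool, 44 mm across, 50 mm high, standing between stand and rack. Origin: centre of its underside.
- wax: Bystander: yellow puck of wax, 50 mm across, 22 mm high, between stand and rack. Origin: centre of its underside.
- mallet: Bystander: small hammer, handle to the robot, lying at the left side of the bench. Origin: under its middle.
- brush: Bystander: wide flat brush lying at the right side of the bench. Origin: under its middle.
Things that resemble listed ones, but are neither listed nor needed, are in the scene too. Leave any green or yellow look-alike of the board_small alone.

How it is judged:
By the outcome, as a careful person would: the job done as asked, in the order asked, and still so for the second after the job is handed in, with the robot touching nothing.
It also fails if it takes over 64 s, if anything falls off the work surface, if the arm or the gripper's body presses on something with over 40 N, if the wrist force passes 120 N, or if a joint passes its speed limit or range.

## Robot

A 6-joint arm with a two-finger parallel gripper is mounted at the origin on the work surface. World frame = base frame: x ahead of the robot, y to its left, z up, the work surface at z = 0. Lengths are in m, angles in rad, forces in N, time in s.
With the tool pointing down it reaches from about 0.275 to 0.75 m from the base axis. Payload 10.2 kg.
Tool frame: the origin (TCP) lies on the centre line of the jaws, within the pads' length; the fingertips stand 19 mm ahead of it and the grasp point (between the pads) is the TCP; z points along the fingers, y is the line along which they close (so a half turn about z gives the same grasp; the last joint's range is limited). The gripper opens to 88 mm and grips with 3 to 60 N. Pads are 18 mm wide; open, the fingers measure 123 mm over their backs; the gripper's body (75 mm by 187 mm) begins 45 mm behind the grasp point.
Start: joints at [-1.465, 0.313, 1.498, -0, 1.331, -0.223], TCP at [0.17, -0.497, 0.258] pointing down, gripper open.
Joint ranges: [-2.94, 2.94], [-0.97, 2.17], [0.19, 2.56], [-1.23, 4.37], [0.02, 3.11], [-2.88, 2.88]. Speed limits (rad/s): [2.39, 2.39, 3.01, 3.14, 3.14, 3.14].

## Interface

Orientations are given as a unit quaternion [x, y, z, w].
In Python, from plant import robot, viewer gives the robot as it stands. The module is installed in compiled form; this text tells all that it offers.
- The arm moves only by the tool play_rows, never from a script. Its argument "deltas" is a list of rows, each an object of numbers: "grip": the finger opening in mm, from 0 to 88.1; "x", "y", "z": the shift along the world's x, y, z scaled (see below); "ax", "ay", "az": the turn, a rotation vector about the world's x, y, z scaled (see below). A call has exactly 10 rows; each row shifts and turns the commanded pose from where the row before left it; what a row does not reach is not made up. The controller multiplies each number of a shift by 12 cm and each number of a turn by 180 degrees. A row lasts 1/8 s, in which the tool goes at most 62.5 mm and 10.7 degrees, less where a joint would pass 70% of its speed; a pose out of reach is approached as far as the arm can. A call with a number of a shift or a turn outside -1 to 1 is refused whole. A call with a gripper value outside its range is refused whole. The fingers move at their own pace and stop on an object; "force" is the grip in N (left out, the last holds). Time passes only in rows, so rows that do not move let the fingers close, or fill a call up. It gives the time, the measured TCP pose, the force, the opening and the grip force at its end, in the units of the state.
- robot.state(): the state, without advancing time (a new reading comes with each control period).
- viewer.grab_frame(name): name is "scene" or "top"; returns a dict with "frame" (420x560x3 uint8, red, green, blue), "z_map" (420x560 float32, m along the optical axis (not along the pixel's ray), 0 where there is no reading), "fov_y" (degrees; the focal length in pixels is half the picture's height over the tangent of half this angle, whatever the lens; pixels are square), "cx", "cy" (the principal point, pixels), "extrinsics" (4x4, takes a point from camera to world coordinates). Camera axes: x right, y down, z forward; pixel columns grow to the right and rows downward; lengths in m; the calibration is good to about 2 mm. A picture is of the moment at which its call begins.
- robot.job_done(): hands the job in; it is judged then, once.
The state is a dict: "time_s": time; "joint_positions": joint angles; "joint_velocities": joint speeds; "tau": joint torques, N m; "ee_pos": TCP position; "tcp_rot": TCP orientation; "force": force on the tool from outside, world axes, zero at the start; "moment": the same for the moment, N m; "grip_width": finger opening in m; "grasp_force": force on a finger pad.
Only numpy, scipy, OpenCV 4.12 (cv2) and the standard library are available. Lean on these libraries where they do the work, as an engineer would, in place of code of your own. Each camera call takes 0.05 s, during which the arm holds its last target. There are 200 camera calls.

## Working session

There is one attempt and no reset: what is moved stays moved. The work goes in short steps, Python scripts to look and compute and a tool call to move; the robot and the scene stay as the last step left them, time stands still between calls to the robot, and variables do not carry over. Pictures are saved under pics/ and viewed, at most 10 in all, crops included, and the job is handed in when it is done.

Besides the shell and the picture viewer there is one more tool, called in YAML: its name, and indented under it one key for each argument. play_rows: Moves the arm, as the interface text tells. Its arguments: {"type":"object","properties":{"deltas":{"type":"array"},"force":{"type":"number"}},"required":["deltas"]}

```bash
mkdir -p pics; cat > h.py <<'E'
import numpy as np,cv2
from plant import robot,viewer
def grab(n,save=None):
    d=viewer.grab_frame(n)
    if save: cv2.imwrite('pics/'+save,d['frame'][:,:,::-1])
    return d
def pts(d):
    H,W=d['z_map'].shape; f=H/2/np.tan(np.radians(d['fov_y'])/2)
    v,u=np.mgrid[:H,:W]; z=d['z_map']
    P=np.stack([(u-d['cx'])/f*z,(v-d['cy'])/f*z,z],-1)
    E=d['extrinsics']; P=P@E[:3,:3].T+E[:3,3]; P[z==0]=np.nan
    return P
E
python3 - <<'E'
from h import *
import pickle
o={}
for n in('scene','top'):
    d=grab(n,n+'0.png'); o[n]=d; print(n,d['fov_y'],d['cx'],d['cy'],np.round(d['extrinsics'],3).tolist(),(d['z_map']>0).mean())
pickle.dump(o,open('f0.pkl','wb'))
print(robot.state())
E
```

```text
scene 54.02089240930531 282.612992858993 212.46966854065238 [[0.789, 0.501, -0.355, 0.933], [0.614, -0.636, 0.467, -0.499], [0.008, -0.587, -0.81, 0.906], [0.0, 0.0, 0.0, 1.0]] 0.9960926870748299
top 49.13277653428091 273.2388451936858 217.0016003445146 [[0.005, -0.991, 0.136, 0.432], [-1.0, -0.006, -0.007, -0.002], [0.008, -0.136, -0.991, 1.214], [0.0, 0.0, 0.0, 1.0]] 0.9961309523809524
{'time_s': 0.1, 'joint_positions': array([-1.46540312e+00,  3.13377807e-01,  1.49833709e+00, -7.55284510e-06,
        1.33097452e+00, -2.23432702e-01]), 'joint_velocities': array([ 0.00056347, -0.00205473, -0.00143246,  0.00046035,  0.0010156 ,
       -0.00055528]), 'tau': array([ 3.51865594e-03, -4.02809286e+01, -2.52639592e+01,  6.96599227e-02,
        3.42777302e-02, -6.35364563e-05]), 'ee_pos': array([ 0.16948977, -0.49669098,  0.25723563]), 'tcp_rot': array([ 9.86514313e-01,  1.63674093e-01,  2.86851031e-05, -5.47643304e-04]), 'force': array([ 0.29861351, -0.03854257, -0.08697174]), 'moment': array([-0.00284107,  0.04989357, -0.02354281]), 'grasp_force': 0.0, 'grip_width': 0.08802598124481842}
```

View pics/scene0.png

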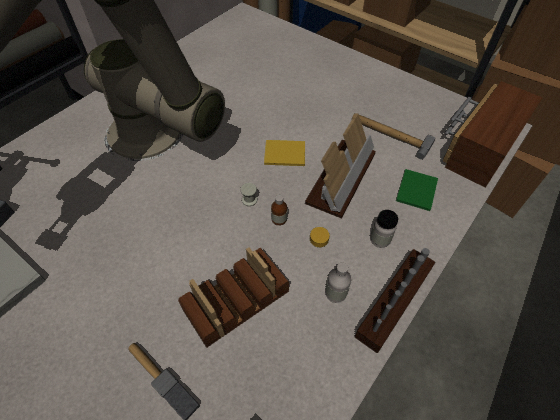

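View pics/top0.png

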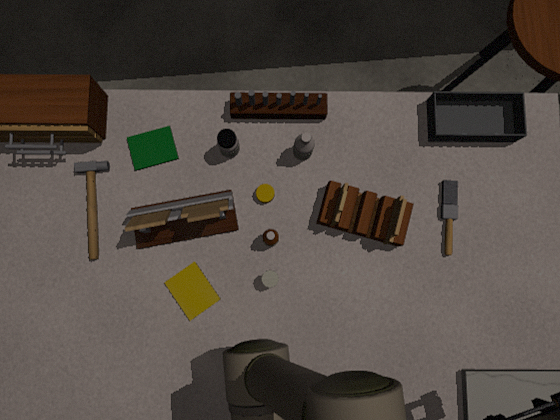

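The scene picture shows the stand at about (340,180) with both boards, and the rack at (235,297). In the top view the stand is at (183,218), with the large board's tab probably at (150,220) and the small board at (208,210). The rack is at (366,213) with its outer slots filled, so the two middle ones are empty. The yellow (192,290) and green (152,147) plates are decoys.

```bash
cat > m.py <<'E'
from h import *
import pickle
o=pickle.load(open('f0.pkl','rb'))
# rack
for n in o:
    d=o[n];P=pts(d);hsv=cv2.cvtColor(d['frame'],cv2.COLOR_RGB2HSV)
    x,y,z=P[...,0],P[...,1],P[...,2]
    tab=(abs(z)<.01)&(x>.3)&(x<.7)&(abs(y)<.5); print(n,'table z',np.nanmedian(z[tab]))
    rk=(x>.3)&(x<.62)&(y>-.42)&(y<-.08)
    t=rk&(abs(z-.06)<.004)
    r=cv2.minAreaRect(P[t][:,:2].astype(np.float32)); print(' rack top',t.sum(),r)
    m=(rk&(z>.075)&(z<.2)).astype(np.uint8)
    k,l,s,c=cv2.connectedComponentsWithStats(m)
    for i in range(1,k):
        if s[i,4]>15: q=P[l==i]; print('  above',s[i],np.round(q.mean(0),4),'zmax',np.round(q[:,2].max(),3),cv2.minAreaRect(q[:,:2].astype(np.float32)))
    # stand
    st=(x>.3)&(x<.62)&(y>.08)&(y<.45)&(z>.01)
    f=st&(abs(z-.014)<.003); print(' foot',f.sum(),cv2.minAreaRect(P[f][:,:2].astype(np.float32)))
    S=hsv[...,1].astype(int);V=hsv[...,2]
    w=(st&(z>.05)&(S>70)&(V>60)&(hsv[...,0]>8)&(hsv[...,0]<22)).astype(np.uint8)
    print(' S hist',np.percentile(S[st&(z>.06)],[5,25,50,75,95]))
    k,l,s,c=cv2.connectedComponentsWithStats(w)
    for i in range(1,k):
        if s[i,4]<60: continue
        q=P[l==i]
        for _ in range(4):
            mu=q.mean(0);nn=np.linalg.svd(q-mu,full_matrices=False)[2][2];nn*=np.sign(nn[2]);q=q[abs((q-mu)@nn)<.004]
        hv=np.cross(nn,[0,0,1]);hv/=np.linalg.norm(hv);up=np.cross(hv,nn)
        a=(q-mu)@hv;b=(q-mu)@up
        print('  board',s[i],len(q),'n',nn.round(3),'tilt',np.degrees(np.arcsin(nn[2])).round(1),'yaw',np.degrees(np.arctan2(nn[1],nn[0])).round(1),'mu',mu.round(4),'up',up.round(3),'hv',hv.round(3),'a',np.percentile(a,[0,2,98,100]).round(4),'b',np.percentile(b,[0,2,98,100]).round(4),'zr',q[:,2].min().round(3),q[:,2].max().round(3))
    oth=(x>.2)&(x<.75)&(y>-.5)&(y<.5)&(z>.008)&(np.nan_to_num(z)<.2)
E
python3 m.py
python3 - <<'E'
import cv2
a=cv2.imread('pics/scene0.png')[100:225,290:390];b=cv2.imread('pics/top0.png')[180:255,115:245]
a=cv2.resize(a,(400,500),interpolation=2);b=cv2.resize(b,(390,225),interpolation=2)
import numpy as np
c=np.zeros((500,800,3),np.uint8);c[:,:400]=a;c[:225,405:795]=b
cv2.imwrite('pics/c0.png',cv2.convertScaleAbs(c,alpha=1.5))
E
```

```text
scene table z -0.00020992023617316669
 rack top 1730 ((0.5962587594985962, -0.24395349621772766), (0.22137178480625153, 0.10086818039417267), 76.2863540649414)
  above [246 248  13  21 135] [ 0.5997 -0.1722  0.101 ] zmax 0.123 ((0.5979066491127014, -0.16949321329593658), (0.00976940430700779, 0.04679460823535919), 74.59998321533203)
  above [189 279  23  39 238] [ 0.5805 -0.3152  0.1117] zmax 0.123 ((0.5747752785682678, -0.3121471405029297), (0.009548992849886417, 0.09389421343803406), 74.82319641113281)
 foot 574 ((0.5403530597686768, 0.22669024765491486), (0.3475349545478821, 0.2898425757884979), 51.95256805419922)
 S hist [  9. 104. 109. 112. 116.]
  board [343 114  23  49 627] 574 n [0.889 0.163 0.427] tilt 25.3 yaw 10.4 mu [0.5789 0.2933 0.1028] up [-0.42  -0.077  0.904] hv [ 0.18  -0.984  0.   ] a [-0.0555 -0.0497  0.0432  0.0457] b [-0.0518 -0.047   0.0429  0.0447] zr 0.055 0.144
  board [321 142  29  49 797] 724 n [0.888 0.169 0.428] tilt 25.3 yaw 10.7 mu [0.5995 0.161  0.1139] up [-0.421 -0.08   0.904] hv [ 0.186 -0.982  0.   ] a [-0.0575 -0.0525  0.0574  0.0602] b [-0.0603 
[... 481 characters left out ...]
04), (0.010410397313535213, 0.09613455086946487), 75.09829711914062)
 foot 1604 ((0.47802093625068665, 0.26654374599456787), (0.36709246039390564, 0.2807990312576294), 89.68319702148438)
 S hist [ 13. 106. 117. 124. 133.]
  board [181 204  47  18 573] 514 n [0.881 0.174 0.44 ] tilt 26.1 yaw 11.2 mu [0.5961 0.1611 0.1178] up [-0.431 -0.085  0.898] hv [ 0.194 -0.981  0.   ] a [-0.0541 -0.0506  0.0549  0.0599] b [-0.07   -0.06    0.0459  0.0482] zr 0.054 0.161
  board [125 210  44  22 517] 459 n [0.881 0.173 0.44 ] tilt 26.1 yaw 11.1 mu [0.5747 0.2969 0.1067] up [-0.432 -0.085  0.898] hv [ 0.193 -0.981  0.   ] a [-0.0468 -0.0454  0.0451  0.0477] b [-0.063  -0.0551  0.0384  0.0416] zr 0.05 0.144
```

View pics/c0.png

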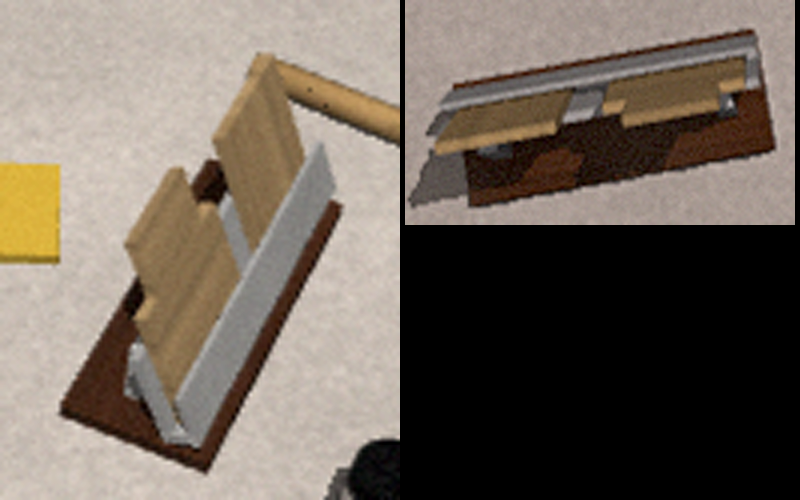

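The crop shows both boards leaning in the trough: the large one with its tab at y≈0.16 and the small one at y≈0.295. The fits agree to about 2 mm. I still need a cleaner rack pose.

```bash
cat > r.py <<'E'
from h import *
import pickle
from scipy.optimize import minimize
o=pickle.load(open('f0.pkl','rb'))
for n in o:
    d=o[n];P=pts(d);x,y,z=P[...,0],P[...,1],P[...,2]
    m=(np.hypot(x-.59,y+.244)<.14)&(z>.012)&(z<.066)
    k,l,s,c=cv2.connectedComponentsWithStats(m.astype(np.uint8)); i=1+s[1:,4].argmax()
    m=(l==i); t=m&(z>.054)
    q=P[t][:,:2].astype(np.float32); r=cv2.minAreaRect(q); print(n,m.sum(),t.sum(),r,'all',cv2.minAreaRect(P[m][:,:2].astype(np.float32)))
    # yaw by sharpest gap pattern of top points across
    best=None
    for yaw in np.radians(np.arange(-19,-9,.25)):
        Y=np.array([-np.sin(yaw),np.cos(yaw)]);v=q@Y
        for c0 in np.arange(-.4,-.05,.0005):
            w=v-c0; g=sum((abs(w-a)<.010).sum() for a in(-.072,-.024,.024,.072))+5*(abs(w)>.1145).sum()
            if best is None or g<best[0]: best=(g,[(yaw,c0)])
            elif g==best[0]: best[1].append((yaw,c0))
    yaw,c0=np.mean(best[1],0); X=np.array([np.cos(yaw),np.sin(yaw)]);Y=np.array([-X[1],X[0]])
    u=q@X;v=q@Y-c0
    uc=(np.percentile(u,.5)+np.percentile(u,99.5))/2
    print(' yaw',np.degrees(yaw),np.ptp(np.degrees(best[1]),0)[0],'g',best[0],'u ext',u.min(),u.max(),'v ext',v.min(),v.max(),'centre',X*uc+Y*c0,[ (X*uc+Y*(c0+a)).round(4) for a in(.024,-.024)])
    fl=m&(z<.022)&(abs(P[...,:2]@Y-c0)<.04); v=P[fl][:,:2]@Y-c0; print(' floor',fl.sum(),np.histogram(v,np.arange(-.04,.041,.004))[0])
E
python3 r.py
```

```text
scene 4560 2916 ((0.6068333983421326, -0.24689620733261108), (0.22055493295192719, 0.11721482127904892), 74.14957427978516) all ((0.6056565642356873, -0.24557846784591675), (0.22662296891212463, 0.12048155069351196), 74.55110168457031)
 yaw -16.0 0.0 g 194 u ext 0.5928727352089393 0.710183766535549 v ext -0.11088337479864899 0.10974124460078936 centre [ 0.60552462 -0.2459322 ] [array([ 0.6121, -0.2229]), array([ 0.5989, -0.269 ])]
 floor 411 [ 2  4  3 42 75 87  2  3  2  4  2  4  2  4  4  9 73 84  3  2]
top 3347 2301 ((0.6026875972747803, -0.24576687812805176), (0.22186225652694702, 0.11744663119316101), 75.0101318359375) all ((0.6037092804908752, -0.24715052545070648), (0.2264554500579834, 0.12063425779342651), 74.54798889160156)
 yaw -15.25 0.0 g 135 u ext 0.5877273224706794 0.7051478842994554 v ext -0.11052330070435337 0.11149976770322714 centre [ 0.60431048 -0.24663728] [array([ 0.6106, -0.2235]), array([ 0.598 , -0.2698])]
 floor 281 [ 0  8 63 47 14  0  2  0  1  1  0  1  0  3 61 48 29  1  2  0]
```

play_rows:
  deltas:
    - {"x": 0.24,"y": 0.45,"z": 0.02,"az": 0.0456,"grip": 60}
    - {"x": 0.24,"y": 0.45,"z": 0.02,"az": 0.0456,"grip": 60}
    - {"x": 0.24,"y": 0.45,"z": 0.02,"az": 0.0456,"grip": 60}
    - {"x": 0.24,"y": 0.45,"z": 0.02,"az": 0.0456,"grip": 60}
    - {"x": 0.24,"y": 0.45,"z": 0,"az": 0.0456,"grip": 60}
    - {"x": 0.24,"y": 0.45,"z": 0,"az": 0.0456,"grip": 60}
    - {"x": 0.24,"y": 0.45,"z": 0,"az": 0.0456,"grip": 60}
    - {"x": 0.24,"y": 0.45,"z": 0,"az": 0.0456,"grip": 60}
    - {"x": 0.24,"y": 0.45,"z": 0,"az": 0.0456,"grip": 60}
    - {"x": 0.24,"y": 0.45,"z": 0,"az": 0.0456,"grip": 60}

```text
validation failed for argument at $.de...
```

play_rows:
  deltas:
    - {"x": 0.24,"y": 0.45,"z": 0.02,"ax": 0,"ay": 0,"az": 0.0456,"grip": 60}
    - {"x": 0.24,"y": 0.45,"z": 0.02,"ax": 0,"ay": 0,"az": 0.0456,"grip": 60}
    - {"x": 0.24,"y": 0.45,"z": 0.02,"ax": 0,"ay": 0,"az": 0.0456,"grip": 60}
    - {"x": 0.24,"y": 0.45,"z": 0.02,"ax": 0,"ay": 0,"az": 0.0456,"grip": 60}
    - {"x": 0.24,"y": 0.45,"z": 0,"ax": 0,"ay": 0,"az": 0.0456,"grip": 60}
    - {"x": 0.24,"y": 0.45,"z": 0,"ax": 0,"ay": 0,"az": 0.0456,"grip": 60}
    - {"x": 0.24,"y": 0.45,"z": 0,"ax": 0,"ay": 0,"az": 0.0456,"grip": 60}
    - {"x": 0.24,"y": 0.45,"z": 0,"ax": 0,"ay": 0,"az": 0.0456,"grip": 60}
    - {"x": 0.24,"y": 0.45,"z": 0,"ax": 0,"ay": 0,"az": 0.0456,"grip": 60}
    - {"x": 0.24,"y": 0.45,"z": 0,"ax": 0,"ay": 0,"az": 0.0456,"grip": 60}
  force: 30

```text
time_s: 1.35
ee_pos: [0.4581, 0.0452, 0.2672]
tcp_rot: [0.635, 0.773, -0.0, 0.0]
force: [0.2, -1.4, 0.7]
grip_width: 0.0601
grasp_force: 0.0
```

play_rows:
  deltas:
    - {"x": 0.255,"y": 0.29,"z": -0.16,"ax": 0.0087,"ay": -0.0455,"az": 0,"grip": 40}
    - {"x": 0.255,"y": 0.29,"z": -0.16,"ax": 0.0087,"ay": -0.0455,"az": 0,"grip": 40}
    - {"x": 0.255,"y": 0.29,"z": -0.16,"ax": 0.0087,"ay": -0.0455,"az": 0,"grip": 40}
    - {"x": 0,"y": 0,"z": 0,"ax": 0,"ay": 0,"az": 0,"grip": 40}
    - {"x": 0.07,"y": 0.013,"z": -0.151,"ax": 0,"ay": 0,"az": 0,"grip": 40}
    - {"x": 0.07,"y": 0.013,"z": -0.151,"ax": 0,"ay": 0,"az": 0,"grip": 40}
    - {"x": 0.07,"y": 0.013,"z": -0.151,"ax": 0,"ay": 0,"az": 0,"grip": 40}
    - {"x": 0.07,"y": 0.013,"z": -0.151,"ax": 0,"ay": 0,"az": 0,"grip": 40}
    - {"x": 0,"y": 0,"z": 0,"ax": 0,"ay": 0,"az": 0,"grip": 40}
    - {"x": 0,"y": 0,"z": 0,"ax": 0,"ay": 0,"az": 0,"grip": 40}

```text
time_s: 2.6
ee_pos: [0.583, 0.1533, 0.1383]
tcp_rot: [0.622, 0.753, 0.167, 0.138]
force: [-0.1, -0.2, 0.1]
grip_width: 0.0399
grasp_force: 0.0
```

```bash
python3 - <<'E'
from h import *
a=grab('scene')['frame'][70:225,270:420];b=grab('top')['frame'][150:260,100:260]
c=np.zeros((500,800,3),np.uint8);c[:413,:400]=cv2.resize(a,(400,413));c[:275,400:]=cv2.resize(b,(400,275))
cv2.imwrite('pics/c1.png',cv2.convertScaleAbs(c,alpha=1.5)[:,:,::-1])
from scipy.spatial.transform import Rotation as R
s=robot.state();print(s['ee_pos'],R.from_quat(s['tcp_rot']).as_matrix().round(3).tolist(),s['joint_positions'].round(2))
n=np.array([.890,.1698,.4226]);print(n@s['ee_pos'])
E
```

```text
[0.58301922 0.15355731 0.13833781] [[-0.189, 0.889, 0.416], [0.982, 0.172, 0.079], [-0.001, 0.424, -0.906]] [ 0.04  0.43  1.73  0.12  0.55 -0.24]
0.6034226999737515
```

View pics/c1.png

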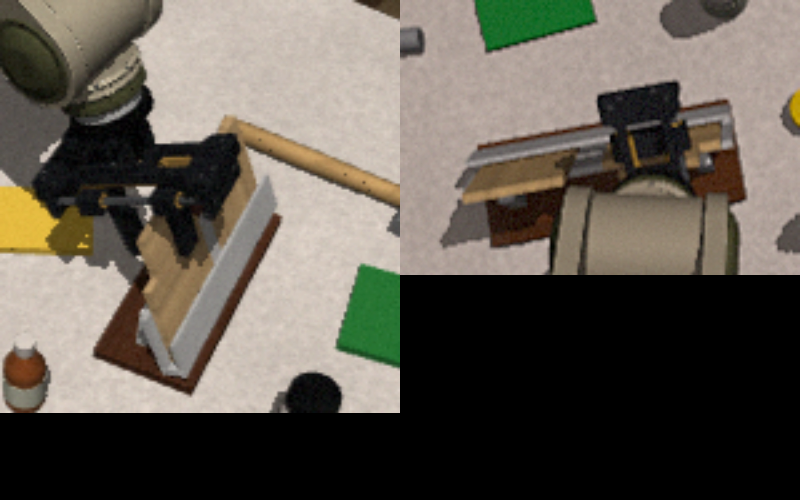

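The gripper straddles the tab of the large board squarely (c1, fingers near (170,220)). Next: close and draw it out along the slope.

play_rows:
  deltas:
    - {"x": 0,"y": 0,"z": 0,"ax": 0,"ay": 0,"az": 0,"grip": 5}
    - {"x": 0,"y": 0,"z": 0,"ax": 0,"ay": 0,"az": 0,"grip": 5}
    - {"x": 0,"y": 0,"z": 0,"ax": 0,"ay": 0,"az": 0,"grip": 5}
    - {"x": 0,"y": 0,"z": 0,"ax": 0,"ay": 0,"az": 0,"grip": 5}
    - {"x": 0,"y": 0,"z": 0,"ax": 0,"ay": 0,"az": 0,"grip": 5}
    - {"x": 0,"y": 0,"z": 0,"ax": 0,"ay": 0,"az": 0,"grip": 5}
    - {"x": -0.017,"y": -0.003,"z": 0.038,"ax": 0,"ay": 0,"az": 0,"grip": 5}
    - {"x": -0.035,"y": -0.007,"z": 0.076,"ax": 0,"ay": 0,"az": 0,"grip": 5}
    - {"x": -0.052,"y": -0.01,"z": 0.113,"ax": 0,"ay": 0,"az": 0,"grip": 5}
    - {"x": -0.052,"y": -0.01,"z": 0.113,"ax": 0,"ay": 0,"az": 0,"grip": 5}
  force: 30

```text
time_s: 3.95
ee_pos: [0.5644, 0.1501, 0.1787]
tcp_rot: [0.621, 0.753, 0.167, 0.139]
force: [3.8, 0.6, -1.3]
grip_width: 0.0091
grasp_force: 29.7
```

play_rows:
  deltas:
    - {"x": -0.069,"y": -0.013,"z": 0.151,"ax": 0,"ay": 0,"az": 0,"grip": 5}
    - {"x": -0.069,"y": -0.013,"z": 0.151,"ax": 0,"ay": 0,"az": 0,"grip": 5}
    - {"x": -0.069,"y": -0.013,"z": 0.151,"ax": 0,"ay": 0,"az": 0,"grip": 5}
    - {"x": -0.069,"y": -0.013,"z": 0.151,"ax": 0,"ay": 0,"az": 0,"grip": 5}
    - {"x": -0.069,"y": -0.013,"z": 0.151,"ax": 0,"ay": 0,"az": 0,"grip": 5}
    - {"x": -0.069,"y": -0.013,"z": 0.151,"ax": 0,"ay": 0,"az": 0,"grip": 5}
    - {"x": 0.05,"y": -0.3,"z": 0.07,"ax": -0.0087,"ay": 0.0455,"az": 0,"grip": 5}
    - {"x": 0.05,"y": -0.3,"z": 0.07,"ax": -0.0087,"ay": 0.0455,"az": 0,"grip": 5}
    - {"x": 0.05,"y": -0.3,"z": 0.07,"ax": -0.0087,"ay": 0.0455,"az": 0,"grip": 5}
    - {"x": 0.08,"y": -0.4,"z": 0,"ax": 0,"ay": 0,"az": 0.05,"grip": 5}

```text
time_s: 5.2
ee_pos: [0.5425, -0.016, 0.312]
tcp_rot: [0.572, 0.82, -0.001, -0.001]
force: [0.4, 0.3, -1.0]
grip_width: 0.009
grasp_force: 29.8
```

play_rows:
  deltas:
    - {"x": 0.08,"y": -0.4,"z": 0,"ax": 0,"ay": 0,"az": 0.05,"grip": 5}
    - {"x": 0.08,"y": -0.4,"z": 0,"ax": 0,"ay": 0,"az": 0.05,"grip": 5}
    - {"x": 0.08,"y": -0.4,"z": 0,"ax": 0,"ay": 0,"az": 0.05,"grip": 5}
    - {"x": 0.08,"y": -0.4,"z": 0,"ax": 0,"ay": 0,"az": 0.05,"grip": 5}
    - {"x": 0.08,"y": -0.3,"z": 0,"ax": 0,"ay": 0,"az": 0.05,"grip": 5}
    - {"x": 0.08,"y": -0.2,"z": 0,"ax": 0,"ay": 0,"az": 0.05,"grip": 5}
    - {"x": 0,"y": 0,"z": -0.2,"ax": 0,"ay": 0,"az": 0,"grip": 5}
    - {"x": 0,"y": 0,"z": 0,"ax": 0,"ay": 0,"az": 0,"grip": 5}
    - {"x": 0,"y": 0,"z": 0,"ax": 0,"ay": 0,"az": 0,"grip": 5}
    - {"x": 0,"y": 0,"z": 0,"ax": 0,"ay": 0,"az": 0,"grip": 5}

```text
time_s: 6.45
ee_pos: [0.5998, -0.267, 0.2891]
tcp_rot: [0.14, 0.99, -0.0, 0.001]
force: [-0.2, 0.4, -0.7]
grip_width: 0.0089
grasp_force: 29.8
```

```bash
cat > chk.py <<'E'
from h import *
from scipy.spatial.transform import Rotation as R
import sys
s=robot.state();M=R.from_quat(s['tcp_rot']).as_matrix()
print(s['time_s'],s['ee_pos'].round(4),M.round(4).tolist(),'yang',np.degrees(np.arctan2(M[1,1],M[0,1])).round(2),s['force'].round(1),s['joint_positions'].round(2))
t=s['ee_pos']
for n in('scene','top'):
    d=grab(n,sys.argv[1]+n+'.png');P=pts(d);h=cv2.cvtColor(d['frame'],cv2.COLOR_RGB2HSV)
    L=(P-t)@M  # tool frame
    m=(abs(L[...,0])<.075)&(abs(L[...,1])<.02)&(L[...,2]>.03)&(L[...,2]<.15)&(P[...,2]>.065)&(h[...,1]>60)&(h[...,0]<25)
    q=L[m]
    if len(q)>20: print(n,len(q),'x',np.percentile(q[:,0],[0,2,98,100]).round(4),'y',np.percentile(q[:,1],[2,50,98]).round(4),'z',np.percentile(q[:,2],[0,98,100]).round(4))
    if len(q)>20:
        f=q[abs(q[:,1]-np.median(q[:,1]))<.004]; print('  fit y=a+bx+cz',np.linalg.lstsq(np.c_[np.ones(len(f)),f[:,0],f[:,2]],f[:,1],rcond=None)[0].round(4))
E
python3 chk.py p2
```

```text
6.45 [ 0.5998 -0.267   0.2891] [[-0.961, 0.2767, 0.0011], [0.2767, 0.961, -0.0008], [-0.0013, -0.0004, -1.0]] yang 73.94 [-0.2  0.4 -0.7] [-0.6   0.6   0.98 -0.    1.55 -1.89]
scene 413 x [-0.0552 -0.0547  0.0445  0.0578] y [-0.005  -0.0043  0.0039] z [0.0303 0.1181 0.1196]
  fit y=a+bx+cz [-0.0054 -0.0127  0.0121]
```

play_rows:
  deltas:
    - {"x": 0.006,"y": -0.025,"z": 0,"ax": 0,"ay": 0,"az": 0.004,"grip": 5}
    - {"x": 0,"y": 0,"z": -0.14,"ax": 0,"ay": 0,"az": 0,"grip": 5}
    - {"x": 0,"y": 0,"z": -0.14,"ax": 0,"ay": 0,"az": 0,"grip": 5}
    - {"x": 0,"y": 0,"z": -0.14,"ax": 0,"ay": 0,"az": 0,"grip": 5}
    - {"x": 0,"y": 0,"z": -0.14,"ax": 0,"ay": 0,"az": 0,"grip": 5}
    - {"x": 0,"y": 0,"z": -0.14,"ax": 0,"ay": 0,"az": 0,"grip": 5}
    - {"x": 0,"y": 0,"z": -0.08,"ax": 0,"ay": 0,"az": 0,"grip": 5}
    - {"x": 0,"y": 0,"z": -0.08,"ax": 0,"ay": 0,"az": 0,"grip": 5}
    - {"x": 0,"y": 0,"z": 0,"ax": 0,"ay": 0,"az": 0,"grip": 5}
    - {"x": 0,"y": 0,"z": 0,"ax": 0,"ay": 0,"az": 0,"grip": 5}

```text
time_s: 7.8
ee_pos: [0.6006, -0.2703, 0.1853]
tcp_rot: [0.134, 0.991, -0.0, 0.0]
force: [-0.8, -0.2, -0.3]
grip_width: 0.0089
grasp_force: 29.8
```

```bash
python3 chk.py p3; python3 - <<'E'
import cv2,numpy as np
a=cv2.imread('pics/p3scene.png')[215:355,165:305];b=cv2.imread('pics/p3top.png')[160:260,300:430]
c=np.zeros((500,800,3),np.uint8);c[:400,:400]=cv2.resize(a,(400,400));c[:308,400:]=cv2.resize(b,(400,308))
cv2.imwrite('pics/c3.png',cv2.convertScaleAbs(c,alpha=1.6))
E
```

```text
7.8 [ 0.6006 -0.2703  0.1853] [[-0.9643, 0.2648, 0.0008], [0.2648, 0.9643, -0.0005], [-0.0009, -0.0003, -1.0]] yang 74.64 [-0.8 -0.2 -0.3] [-0.6   0.67  1.14  0.    1.33 -1.9 ]
scene 291 x [-0.0553 -0.0547  0.0289  0.0452] y [-0.0049 -0.0042  0.0037] z [0.03   0.1186 0.1203]
  fit y=a+bx+cz [-0.0051 -0.0159  0.0091]
```

View pics/c3.png

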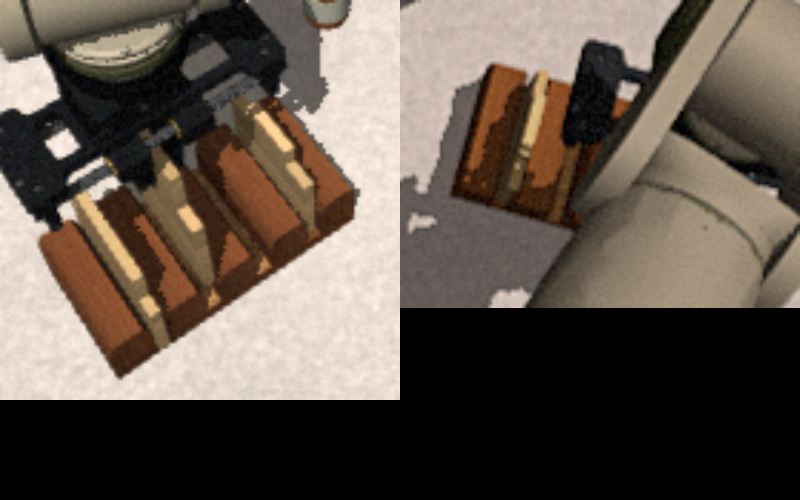

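The picture shows the large board over the second slot, its lower end at about (212,300) on the cork strip. Now lowering it slowly.

play_rows:
  deltas:
    - {"x": 0,"y": 0,"z": -0.04,"ax": 0,"ay": 0,"az": 0,"grip": 5}
    - {"x": 0,"y": 0,"z": -0.04,"ax": 0,"ay": 0,"az": 0,"grip": 5}
    - {"x": 0,"y": 0,"z": -0.04,"ax": 0,"ay": 0,"az": 0,"grip": 5}
    - {"x": 0,"y": 0,"z": -0.04,"ax": 0,"ay": 0,"az": 0,"grip": 5}
    - {"x": 0,"y": 0,"z": -0.04,"ax": 0,"ay": 0,"az": 0,"grip": 5}
    - {"x": 0,"y": 0,"z": -0.04,"ax": 0,"ay": 0,"az": 0,"grip": 5}
    - {"x": 0,"y": 0,"z": -0.04,"ax": 0,"ay": 0,"az": 0,"grip": 5}
    - {"x": 0,"y": 0,"z": -0.04,"ax": 0,"ay": 0,"az": 0,"grip": 5}
    - {"x": 0,"y": 0,"z": -0.03,"ax": 0,"ay": 0,"az": 0,"grip": 5}
    - {"x": 0,"y": 0,"z": 0,"ax": 0,"ay": 0,"az": 0,"grip": 5}

```text
time_s: 9.15
ee_pos: [0.6004, -0.2701, 0.1425]
tcp_rot: [0.134, 0.991, 0.0, -0.0]
force: [-0.0, -0.9, -0.9]
grip_width: 0.0089
grasp_force: 29.8
```

play_rows:
  deltas:
    - {"x": 0,"y": 0,"z": -0.011,"ax": 0,"ay": 0,"az": 0,"grip": 5}
    - {"x": 0,"y": 0,"z": -0.011,"ax": 0,"ay": 0,"az": 0,"grip": 5}
    - {"x": 0,"y": 0,"z": -0.011,"ax": 0,"ay": 0,"az": 0,"grip": 5}
    - {"x": 0,"y": 0,"z": -0.011,"ax": 0,"ay": 0,"az": 0,"grip": 5}
    - {"x": 0,"y": 0,"z": -0.011,"ax": 0,"ay": 0,"az": 0,"grip": 5}
    - {"x": 0,"y": 0,"z": -0.006,"ax": 0,"ay": 0,"az": 0,"grip": 5}
    - {"x": 0,"y": 0,"z": 0,"ax": 0,"ay": 0,"az": 0,"grip": 5}
    - {"x": 0,"y": 0,"z": 0,"ax": 0,"ay": 0,"az": 0,"grip": 5}
    - {"x": 0,"y": 0,"z": 0,"ax": 0,"ay": 0,"az": 0,"grip": 5}
    - {"x": 0,"y": 0,"z": 0,"ax": 0,"ay": 0,"az": 0,"grip": 5}
  force: 12

```text
time_s: 10.4
ee_pos: [0.6005, -0.2702, 0.1355]
tcp_rot: [0.134, 0.991, -0.0, 0.0]
force: [0.9, 0.0, -1.6]
grip_width: 0.0088
grasp_force: 12.0
```

play_rows:
  deltas:
    - {"x": 0,"y": 0,"z": -0.006,"ax": 0,"ay": 0,"az": 0,"grip": 5}
    - {"x": 0,"y": 0,"z": -0.006,"ax": 0,"ay": 0,"az": 0,"grip": 5}
    - {"x": 0,"y": 0,"z": -0.006,"ax": 0,"ay": 0,"az": 0,"grip": 5}
    - {"x": 0,"y": 0,"z": 0,"ax": 0,"ay": 0,"az": 0,"grip": 5}
    - {"x": 0,"y": 0,"z": 0,"ax": 0,"ay": 0,"az": 0,"grip": 5}
    - {"x": 0,"y": 0,"z": 0,"ax": 0,"ay": 0,"az": 0,"grip": 5}
    - {"x": 0,"y": 0,"z": 0,"ax": 0,"ay": 0,"az": 0,"grip": 5}
    - {"x": 0,"y": 0,"z": 0,"ax": 0,"ay": 0,"az": 0,"grip": 5}
    - {"x": 0,"y": 0,"z": 0,"ax": 0,"ay": 0,"az": 0,"grip": 5}
    - {"x": 0,"y": 0,"z": 0,"ax": 0,"ay": 0,"az": 0,"grip": 5}
  force: 12

```text
time_s: 11.65
ee_pos: [0.6005, -0.2704, 0.1347]
tcp_rot: [0.134, 0.991, -0.0, 0.0]
force: [-3.9, 1.1, 8.0]
grip_width: 0.0088
grasp_force: 12.0
```

Contact with the floor at the expected height (8 N). Releasing and going to the small board.

play_rows:
  deltas:
    - {"x": 0,"y": 0,"z": 0,"ax": 0,"ay": 0,"az": 0,"grip": 18}
    - {"x": 0,"y": 0,"z": 0,"ax": 0,"ay": 0,"az": 0,"grip": 18}
    - {"x": 0,"y": 0,"z": 0.05,"ax": 0,"ay": 0,"az": 0,"grip": 18}
    - {"x": 0,"y": 0,"z": 0.2,"ax": 0,"ay": 0,"az": 0,"grip": 18}
    - {"x": 0,"y": 0,"z": 0.35,"ax": 0,"ay": 0,"az": 0,"grip": 18}
    - {"x": 0,"y": 0,"z": 0.4,"ax": 0,"ay": 0,"az": 0,"grip": 18}
    - {"x": 0,"y": 0,"z": 0.333,"ax": 0,"ay": 0,"az": 0,"grip": 18}
    - {"x": -0.06,"y": 0.44,"z": 0,"ax": 0,"ay": 0,"az": -0.0506,"grip": 40}
    - {"x": -0.06,"y": 0.44,"z": 0,"ax": 0,"ay": 0,"az": -0.0506,"grip": 40}
    - {"x": -0.06,"y": 0.44,"z": 0,"ax": 0,"ay": 0,"az": -0.0506,"grip": 40}

```text
time_s: 12.9
ee_pos: [0.5784, -0.1102, 0.2936]
tcp_rot: [0.367, 0.93, 0.0, 0.0]
force: [0.8, -0.9, 0.8]
grip_width: 0.0398
grasp_force: 0.0
```

```bash
python3 - <<'E'
from h import *
from scipy.spatial.transform import Rotation as R
s=robot.state();M=R.from_quat(s['tcp_rot']).as_matrix()
print(s['ee_pos'].round(4),'yang',np.degrees(np.arctan2(M[1,1],M[0,1])).round(2))
X=np.array([np.cos(np.radians(15.3)),-np.sin(np.radians(15.3))]);Y=np.array([-X[1],X[0]]);c=np.array([.6048,-.2463])
for n in('scene','top'):
    d=grab(n,'p4'+n+'.png');P=pts(d);q=P[...,:2]-c;u=q@X;v=q@Y
    m=(abs(v+.024)<.02)&(abs(u)<.08)&(P[...,2]>.07)&(P[...,2]<.2)
    print(n,m.sum(),'u',np.percentile(u[m],[1,99]).round(4),'v',np.percentile(v[m],[5,50,95]).round(4),'zmax',np.percentile(P[m][:,2],99).round(4))
    m=m&(P[...,2]<.1); print(' low u',np.percentile(u[m],[1,99]).round(4))
E
```

```text
[ 0.5784 -0.1102  0.2936] yang 47.0
scene 532 u [-0.0562  0.0564] v [-0.0292 -0.0285 -0.0209] zmax 0.1566
 low u [-0.0565  0.0568]
top 328 u [-0.0591  0.0488] v [-0.0298 -0.0224 -0.0211] zmax 0.1573
 low u [-0.0595 -0.0047]
```

The large board stands fully down (top at 0.157), upright and centred to within 1 mm.

play_rows:
  deltas:
    - {"x": -0.0587,"y": 0.475,"z": 0,"ax": 0,"ay": 0,"az": -0.0503,"grip": 40}
    - {"x": -0.0587,"y": 0.475,"z": 0,"ax": 0,"ay": 0,"az": -0.0503,"grip": 40}
    - {"x": -0.0587,"y": 0.475,"z": -0.16,"ax": 0,"ay": 0,"az": -0.0503,"grip": 40}
    - {"x": -0.0587,"y": 0.475,"z": -0.16,"ax": 0,"ay": 0,"az": -0.0503,"grip": 40}
    - {"x": -0.0587,"y": 0.475,"z": -0.16,"ax": 0.0087,"ay": -0.0455,"az": 0,"grip": 40}
    - {"x": -0.0587,"y": 0.475,"z": -0.16,"ax": 0.0087,"ay": -0.0455,"az": 0,"grip": 40}
    - {"x": -0.0587,"y": 0.475,"z": -0.16,"ax": 0.0087,"ay": -0.0455,"az": 0,"grip": 40}
    - {"x": 0,"y": 0,"z": 0,"ax": 0,"ay": 0,"az": 0,"grip": 40}
    - {"x": 0,"y": 0,"z": 0,"ax": 0,"ay": 0,"az": 0,"grip": 40}
    - {"x": 0,"y": 0,"z": 0,"ax": 0,"ay": 0,"az": 0,"grip": 40}

```text
time_s: 14.25
ee_pos: [0.5307, 0.2859, 0.198]
tcp_rot: [0.621, 0.753, 0.167, 0.139]
force: [-1.2, -0.5, -0.6]
grip_width: 0.04
grasp_force: 0.0
```

```bash
cat > st.py <<'E'
from h import *
from scipy.spatial.transform import Rotation as R
s=robot.state();M=R.from_quat(s['tcp_rot']).as_matrix();p=s['ee_pos']
n=np.array([.890,.1698,.4226]);h=np.array([.187,-.982,0]);u=np.array([-.415,-.079,.906])
print(p.round(4),M.round(3).tolist(),'n',n@p-.6035,'h',h@p+.1833,'s',u@p+.2484)
E
python3 st.py
```

```text
[0.5307 0.2859 0.198 ] [[-0.19, 0.889, 0.416], [0.982, 0.173, 0.079], [-0.002, 0.424, -0.906]] n 0.0010603892332412546 h 0.001749392217374357 s 0.18493089433006255
```

play_rows:
  deltas:
    - {"x": -0.01,"y": 0.013,"z": -0.003,"ax": 0,"ay": 0,"az": 0,"grip": 40}
    - {"x": 0.069,"y": 0.013,"z": -0.151,"ax": 0,"ay": 0,"az": 0,"grip": 40}
    - {"x": 0.069,"y": 0.013,"z": -0.151,"ax": 0,"ay": 0,"az": 0,"grip": 40}
    - {"x": 0.069,"y": 0.013,"z": -0.151,"ax": 0,"ay": 0,"az": 0,"grip": 40}
    - {"x": 0.069,"y": 0.013,"z": -0.151,"ax": 0,"ay": 0,"az": 0,"grip": 40}
    - {"x": 0,"y": 0,"z": 0,"ax": 0,"ay": 0,"az": 0,"grip": 40}
    - {"x": 0,"y": 0,"z": 0,"ax": 0,"ay": 0,"az": 0,"grip": 5}
    - {"x": 0,"y": 0,"z": 0,"ax": 0,"ay": 0,"az": 0,"grip": 5}
    - {"x": 0,"y": 0,"z": 0,"ax": 0,"ay": 0,"az": 0,"grip": 5}
    - {"x": 0,"y": 0,"z": 0,"ax": 0,"ay": 0,"az": 0,"grip": 5}
  force: 30

```text
time_s: 15.5
ee_pos: [0.5625, 0.2953, 0.1256]
tcp_rot: [0.62, 0.754, 0.168, 0.139]
force: [3.9, 1.5, 1.3]
grip_width: 0.009
grasp_force: 30.0
```

```bash
python3 st.py
```

```text
[0.5625 0.2953 0.1256] [[-0.192, 0.888, 0.419], [0.981, 0.175, 0.081], [-0.002, 0.426, -0.905]] n 0.00036150886425789786 h -0.0014648472716926875 s 0.10544923764281078
```

play_rows:
  deltas:
    - {"x": -0.017,"y": -0.003,"z": 0.038,"ax": 0,"ay": 0,"az": 0,"grip": 5}
    - {"x": -0.035,"y": -0.007,"z": 0.076,"ax": 0,"ay": 0,"az": 0,"grip": 5}
    - {"x": -0.052,"y": -0.01,"z": 0.113,"ax": 0,"ay": 0,"az": 0,"grip": 5}
    - {"x": -0.069,"y": -0.013,"z": 0.151,"ax": 0,"ay": 0,"az": 0,"grip": 5}
    - {"x": -0.069,"y": -0.013,"z": 0.151,"ax": 0,"ay": 0,"az": 0,"grip": 5}
    - {"x": -0.069,"y": -0.013,"z": 0.151,"ax": 0,"ay": 0,"az": 0,"grip": 5}
    - {"x": -0.069,"y": -0.013,"z": 0.151,"ax": 0,"ay": 0,"az": 0,"grip": 5}
    - {"x": -0.069,"y": -0.013,"z": 0.151,"ax": 0,"ay": 0,"az": 0,"grip": 5}
    - {"x": -0.069,"y": -0.013,"z": 0.151,"ax": 0,"ay": 0,"az": 0,"grip": 5}
    - {"x": -0.069,"y": -0.013,"z": 0.151,"ax": 0,"ay": 0,"az": 0,"grip": 5}

```text
time_s: 16.75
ee_pos: [0.4903, 0.2816, 0.2794]
tcp_rot: [0.62, 0.754, 0.166, 0.138]
force: [0.2, 0.4, -0.8]
grip_width: 0.0087
grasp_force: 30.0
```

play_rows:
  deltas:
    - {"x": 0.1,"y": -0.42,"z": 0.08,"ax": -0.0087,"ay": 0.0455,"az": 0,"grip": 5}
    - {"x": 0.1,"y": -0.42,"z": 0.08,"ax": -0.0087,"ay": 0.0455,"az": 0,"grip": 5}
    - {"x": 0.1,"y": -0.42,"z": 0.08,"ax": -0.0087,"ay": 0.0455,"az": 0,"grip": 5}
    - {"x": 0.1,"y": -0.46,"z": 0,"ax": 0,"ay": 0,"az": 0.0506,"grip": 5}
    - {"x": 0.1,"y": -0.46,"z": 0,"ax": 0,"ay": 0,"az": 0.0506,"grip": 5}
    - {"x": 0.1,"y": -0.46,"z": 0,"ax": 0,"ay": 0,"az": 0.0506,"grip": 5}
    - {"x": 0.1,"y": -0.46,"z": 0,"ax": 0,"ay": 0,"az": 0.0506,"grip": 5}
    - {"x": 0.1,"y": -0.44,"z": 0,"ax": 0,"ay": 0,"az": 0.0506,"grip": 5}
    - {"x": 0.1,"y": -0.4,"z": 0,"ax": 0,"ay": 0,"az": 0.0506,"grip": 5}
    - {"x": 0.095,"y": -0.263,"z": 0,"ax": 0,"ay": 0,"az": 0.0506,"grip": 5}

```text
time_s: 18.0
ee_pos: [0.6102, -0.2247, 0.3075]
tcp_rot: [0.13, 0.992, 0.0, -0.0]
force: [0.1, 0.1, -1.7]
grip_width: 0.009
grasp_force: 30.0
```

play_rows:
  deltas:
    - {"x": 0,"y": 0,"z": 0,"ax": 0,"ay": 0,"az": 0,"grip": 5}
    - {"x": 0,"y": 0,"z": 0,"ax": 0,"ay": 0,"az": 0,"grip": 5}
    - {"x": 0,"y": 0,"z": -0.14,"ax": 0,"ay": 0,"az": 0,"grip": 5}
    - {"x": 0,"y": 0,"z": -0.14,"ax": 0,"ay": 0,"az": 0,"grip": 5}
    - {"x": 0,"y": 0,"z": 0,"ax": 0,"ay": 0,"az": 0,"grip": 5}
    - {"x": 0,"y": 0,"z": 0,"ax": 0,"ay": 0,"az": 0,"grip": 5}
    - {"x": 0,"y": 0,"z": 0,"ax": 0,"ay": 0,"az": 0,"grip": 5}
    - {"x": 0,"y": 0,"z": 0,"ax": 0,"ay": 0,"az": 0,"grip": 5}
    - {"x": 0,"y": 0,"z": 0,"ax": 0,"ay": 0,"az": 0,"grip": 5}
    - {"x": 0,"y": 0,"z": 0,"ax": 0,"ay": 0,"az": 0,"grip": 5}

```text
time_s: 19.25
ee_pos: [0.6104, -0.2227, 0.2737]
tcp_rot: [0.132, 0.991, -0.0, 0.0]
force: [0.2, 0.6, -1.2]
grip_width: 0.0085
grasp_force: 30.0
```

```bash
python3 chk.py p5
```

```text
19.25 [ 0.6104 -0.2227  0.2737] [[-0.9652, 0.2614, 0.0], [0.2614, 0.9652, -0.0], [-0.0, -0.0, -1.0]] yang 74.85 [ 0.2  0.6 -1.2] [-0.53  0.59  1.04 -0.    1.51 -1.84]
scene 379 x [-0.0477 -0.0473  0.0388  0.0448] y [-0.0051 -0.0043  0.0038] z [0.0302 0.1037 0.1069]
  fit y=a+bx+cz [-0.0051 -0.0124  0.0109]
```

play_rows:
  deltas:
    - {"x": -0.006,"y": 0,"z": -0.14,"ax": 0,"ay": 0,"az": 0,"grip": 5}
    - {"x": 0,"y": 0,"z": -0.14,"ax": 0,"ay": 0,"az": 0,"grip": 5}
    - {"x": 0,"y": 0,"z": -0.14,"ax": 0,"ay": 0,"az": 0,"grip": 5}
    - {"x": 0,"y": 0,"z": -0.14,"ax": 0,"ay": 0,"az": 0,"grip": 5}
    - {"x": 0,"y": 0,"z": -0.14,"ax": 0,"ay": 0,"az": 0,"grip": 5}
    - {"x": 0,"y": 0,"z": -0.08,"ax": 0,"ay": 0,"az": 0,"grip": 5}
    - {"x": 0,"y": 0,"z": -0.08,"ax": 0,"ay": 0,"az": 0,"grip": 5}
    - {"x": 0,"y": 0,"z": -0.04,"ax": 0,"ay": 0,"az": 0,"grip": 5}
    - {"x": 0,"y": 0,"z": -0.04,"ax": 0,"ay": 0,"az": 0,"grip": 5}
    - {"x": 0,"y": 0,"z": -0.04,"ax": 0,"ay": 0,"az": 0,"grip": 5}

```text
time_s: 20.6
ee_pos: [0.6098, -0.2228, 0.1561]
tcp_rot: [0.132, 0.991, -0.0, 0.0]
force: [0.5, -0.4, -0.4]
grip_width: 0.0086
grasp_force: 30.0
```

play_rows:
  deltas:
    - {"x": 0,"y": 0,"z": -0.04,"ax": 0,"ay": 0,"az": 0,"grip": 5}
    - {"x": 0,"y": 0,"z": -0.04,"ax": 0,"ay": 0,"az": 0,"grip": 5}
    - {"x": 0,"y": 0,"z": -0.04,"ax": 0,"ay": 0,"az": 0,"grip": 5}
    - {"x": 0,"y": 0,"z": -0.04,"ax": 0,"ay": 0,"az": 0,"grip": 5}
    - {"x": 0,"y": 0,"z": -0.04,"ax": 0,"ay": 0,"az": 0,"grip": 5}
    - {"x": 0,"y": 0,"z": -0.03,"ax": 0,"ay": 0,"az": 0,"grip": 5}
    - {"x": 0,"y": 0,"z": 0,"ax": 0,"ay": 0,"az": 0,"grip": 5}
    - {"x": 0,"y": 0,"z": 0,"ax": 0,"ay": 0,"az": 0,"grip": 5}
    - {"x": 0,"y": 0,"z": 0,"ax": 0,"ay": 0,"az": 0,"grip": 5}
    - {"x": 0,"y": 0,"z": 0,"ax": 0,"ay": 0,"az": 0,"grip": 5}

```text
time_s: 21.85
ee_pos: [0.6097, -0.2227, 0.1286]
tcp_rot: [0.132, 0.991, -0.0, 0.0]
force: [0.3, -1.0, -0.1]
grip_width: 0.0085
grasp_force: 30.0
```

play_rows:
  deltas:
    - {"x": 0,"y": 0,"z": -0.011,"ax": 0,"ay": 0,"az": 0,"grip": 5}
    - {"x": 0,"y": 0,"z": -0.011,"ax": 0,"ay": 0,"az": 0,"grip": 5}
    - {"x": 0,"y": 0,"z": -0.011,"ax": 0,"ay": 0,"az": 0,"grip": 5}
    - {"x": 0,"y": 0,"z": -0.011,"ax": 0,"ay": 0,"az": 0,"grip": 5}
    - {"x": 0,"y": 0,"z": -0.011,"ax": 0,"ay": 0,"az": 0,"grip": 5}
    - {"x": 0,"y": 0,"z": -0.006,"ax": 0,"ay": 0,"az": 0,"grip": 5}
    - {"x": 0,"y": 0,"z": -0.006,"ax": 0,"ay": 0,"az": 0,"grip": 5}
    - {"x": 0,"y": 0,"z": 0,"ax": 0,"ay": 0,"az": 0,"grip": 5}
    - {"x": 0,"y": 0,"z": 0,"ax": 0,"ay": 0,"az": 0,"grip": 5}
    - {"x": 0,"y": 0,"z": 0,"ax": 0,"ay": 0,"az": 0,"grip": 5}
  force: 12

```text
time_s: 23.1
ee_pos: [0.6097, -0.2227, 0.1208]
tcp_rot: [0.132, 0.991, -0.0, 0.0]
force: [-2.3, 1.3, 5.1]
grip_width: 0.0091
grasp_force: 12.0
```

play_rows:
  deltas:
    - {"x": 0,"y": 0,"z": 0,"ax": 0,"ay": 0,"az": 0,"grip": 18}
    - {"x": 0,"y": 0,"z": 0,"ax": 0,"ay": 0,"az": 0,"grip": 18}
    - {"x": 0,"y": 0,"z": 0.05,"ax": 0,"ay": 0,"az": 0,"grip": 18}
    - {"x": 0,"y": 0,"z": 0.2,"ax": 0,"ay": 0,"az": 0,"grip": 18}
    - {"x": 0,"y": 0,"z": 0.35,"ax": 0,"ay": 0,"az": 0,"grip": 18}
    - {"x": 0,"y": 0,"z": 0.45,"ax": 0,"ay": 0,"az": 0,"grip": 18}
    - {"x": 0,"y": 0,"z": 0.4,"ax": 0,"ay": 0,"az": 0,"grip": 18}
    - {"x": -0.4,"y": 0.1,"z": 0,"ax": 0,"ay": 0,"az": 0,"grip": 18}
    - {"x": -0.4,"y": 0.1,"z": 0,"ax": 0,"ay": 0,"az": 0,"grip": 18}
    - {"x": -0.4,"y": 0.1,"z": 0,"ax": 0,"ay": 0,"az": 0,"grip": 18}

```text
time_s: 24.35
ee_pos: [0.4641, -0.1862, 0.2948]
tcp_rot: [0.132, 0.991, -0.0, 0.0]
force: [-0.3, -0.7, 1.1]
grip_width: 0.0181
grasp_force: 0.0
```

```bash
python3 - <<'E'
from h import *
X=np.array([np.cos(np.radians(15.3)),-np.sin(np.radians(15.3))]);Y=np.array([-X[1],X[0]]);c=np.array([.6048,-.2463])
for n in('scene','top'):
  d=grab(n,'p6'+n+'.png');P=pts(d);q=P[...,:2]-c;u=q@X;v=q@Y
  for v0 in(-.072,-.024,.024,.072):
    m=(abs(v-v0)<.02)&(abs(u)<.08)&(P[...,2]>.07)&(P[...,2]<.2)
    print(n,v0,m.sum(),'u',np.percentile(u[m],[1,99]).round(4),'v',np.percentile(v[m],[5,50,95]).round(4),'zmax',np.percentile(P[m][:,2],99).round(4))
E
```

```text
scene -0.072 356 u [-0.054   0.0599] v [-0.076  -0.0733 -0.0676] zmax 0.1223
scene -0.024 530 u [-0.0563  0.0564] v [-0.0293 -0.0285 -0.0209] zmax 0.1571
scene 0.024 476 u [-0.0485  0.0456] v [0.0189 0.0197 0.0273] zmax 0.1375
scene 0.072 381 u [-0.0482  0.0503] v [0.0677 0.0688 0.0761] zmax 0.1215
top -0.072 274 u [-0.0336  0.0587] v [-0.0768 -0.0692 -0.0679] zmax 0.1232
top -0.024 263 u [-0.0205  0.0549] v [-0.0299 -0.0221 -0.0212] zmax 0.1581
top 0.024 304 u [-0.0507  0.0432] v [0.0186 0.0259 0.027 ] zmax 0.1385
top 0.072 216 u [-0.05   0.049] v [0.067  0.0727 0.0757] zmax 0.1226
```

View pics/p6scene.png

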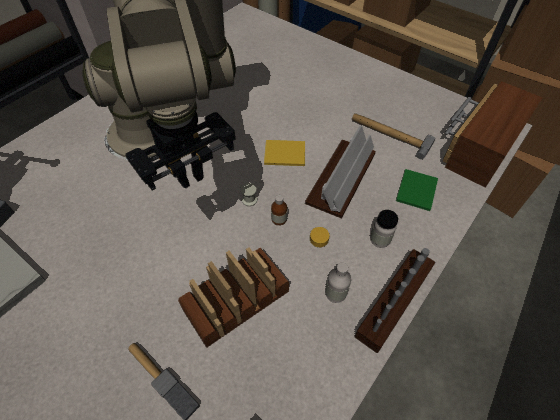

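All four boards stand in the rack at (235,295), the stand at (342,180) is empty, and everything else is where it was.

```bash
python3 -c "
from plant import robot
print(robot.job_done())"
```

```text
the job is handed in; nothing more can be done
None
```

Both boards are now in the rack's two middle slots, upright, fully down and within about 3 mm of centre; nothing else on the bench appeared to have moved, and the job was handed in at about 24 s of the 64 s allowed.

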